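# Square a bisque tile in the decal jig

### The job

Box the loose terracotta tile in for decal printing: push it along the table until it lies flush against the long back fence and fully into the corner with the short side fence, and slide the jig's end stop up snug against the tile's free edge. Only push with the fingers: pinch, lift or carry nothing, leave the bottles, bowl and brush around the jig where they are, and finish clear of everything.

Things in the scene. Friction and masses are not known exactly. Their poses are not given: they have to be found in the camera images.
- tile: Thick loose terracotta (bisque) tile, 100 x 100 mm and 16 mm thick, about 0.28 kg, lying flat on the table with a shallow round rim pattern on top. Origin at the centre of its underside; x and y along its edges, z up. Starts askew, up to about 0.3 rad, in front of the back fence and short of both fences.
- jig: Fixed aluminium L-shaped fence, 20 mm high, 22 mm thick, on the bare table. Origin: inside corner of the L, on the table. x away from the robot (turned up to 0.25 rad), y left, z up. Inner face of the long back fence: plane x = 0, from y = 0 to -353 mm. Inner face of the short side fence: plane y = 0, from x = 0 to -130 mm. The boxed-in tile's centre is at x = -50, y = -50 mm.
- end_stop (a joint): Travel (0 to 0.165 m) of the grey end stop that slides along the back fence in jig +y, towards the side fence. Its inner face is the plane y = -240 mm + travel in the jig frame: it meets the boxed-in tile at 0.140. Starts at 0 to 0.045, stays where left, friction 2 N. It is a plate 16 mm thick (y), from x = -80 to 0 mm, 2 to 32 mm above the table, pushed from its outer (-y) face.
- stop_push (a point): Point on the end stop's outer face (away from the tile, looking to jig -y), at jig x = -55 mm, 17 mm above the table, 16 mm behind the inner face: a good place to push. The stop's carriage, 44 x 50 mm and 35 mm high, with a round 18 mm knob up to 47 mm, rides on the back fence beside it, at jig x = -11 to 33 mm, reaching 54 mm behind the inner face.
- stop_face (a point): Centre of the end stop's inner face (towards the tile), which is a black rubber pad 80 x 30 mm and 4 mm thick; 17 mm above the table. Fingers must not press on this pad: that would be pinching or pulling the stop.
- squeeze_a: Small squeeze bottle, 38 mm across, 68 mm high with a thin 16 mm needle on top; bystander behind the back fence. Origin under its centre.
- squeeze_b: The same small bottle; bystander in front of the jig on the right, beyond the end stop. Origin under its centre.
- squeeze_c: The same small bottle; bystander to the left of the side fence. Origin under its centre.
- glaze_a: Tall glaze bottle, 60 mm across, 170 mm high; bystander at the right. Origin under its centre.
- glaze_b: Tall glaze bottle, 60 mm across, 170 mm high; bystander at the left. Origin under its centre.
- bowl: White ceramic bowl, 100 mm across, 45 mm high; bystander at the right. Origin under its centre.
- brush: Brush 180 mm long, lying flat at the left; bystander. Origin on the table under its middle.
Mind the look-alikes: they are no part of the job. Leave any blue or yellow look-alike of the tile alone.

How it is judged:
By the outcome, as a careful person would: the job done as asked, in the order asked, and still so for the second after the job is handed in, with the robot touching nothing.
It also fails if it takes over 45 s, if anything falls off the work surface, if the arm or the gripper's body presses on something with over 40 N, if the wrist force passes 120 N, or if a joint passes its speed limit or range.

### The arm

A 7-joint arm with a two-finger parallel gripper is mounted at the origin on the work surface. World frame = base frame: x ahead of the robot, y to its left, z up, the work surface at z = 0. Lengths are in m, angles in rad, forces in N, time in s.
With the tool pointing down it reaches from about 0.425 to 0.875 m from the base axis. Payload 4.7 kg.
Tool frame: the origin (TCP) lies between the finger pads; the fingertips stand 11 mm ahead of it and the grasp point (between the pads) lies 8 mm behind it; z points along the fingers, y is the line along which they close (so a half turn about z gives the same grasp; the last joint's range is limited). The gripper opens to 87 mm and grips with 3 to 60 N. Pads are 19 mm wide; open, the fingers measure 117 mm over their backs; the gripper's body (75 mm by 190 mm) begins 51 mm behind the grasp point.
Start: joints at [-1.277, 0.321, -0.07, 1.45, 0.023, 1.371, -0.057], TCP at [0.18, 0.625, 0.234] pointing down, gripper open.
Joint ranges: [-2.86, 2.86], [-0.3, 2.09], [-1.38, 1.24], [0.06, 2.45], [-1.56, 4.7], [0.09, 2.05], [-2.69, 2.69]. Speed limits (rad/s): [2.57, 2.57, 3.14, 3.14, 3.14, 3.14, 3.14].

### API

Orientations are given as a rotation vector (axis times angle).
In Python, from bench import ctrl gives the robot as it stands. The module is installed in compiled form; this text tells all that it offers.
- The arm moves only by the shell command python3 -m inch 'ROWS' [FORCE]. ROWS is JSON, a list of rows, each an object with "slide": the shift along the tool's x, y, z scaled (see below), a list of three; "angular": the turn, a rotation vector about the tool's x, y, z scaled (see below), a list of three; "claw": the opening, from -1 (shut) to 1 (fully open). In form: [{"slide": [tx, ty, tz], "angular": [rx, ry, rz], "claw": claw}, ...]. A call has 1 to 10 rows; each row is the pose to reach, as a shift and turn from the pose commanded when the call began, along the tool's axes at that moment; what a row does not reach only later rows make up. The controller multiplies each number of a shift by 0.25 m and each number of a turn by 30 degrees. A row lasts 1/10 s, in which the tool goes at most 50 mm and 8.59 degrees, less where a joint would pass 70% of its speed; a pose out of reach is approached as far as the arm can. A call with a number of a shift or a turn outside -1 to 1 is refused whole. A call with a gripper value outside its range is refused whole. The fingers move at their own pace and stop on an object; FORCE is the grip in N (left out, the last holds). Time passes only in rows, so rows that repeat a pose let the fingers close. It gives the time, the measured TCP pose, the force, the opening and the grip force at its end, in the units of the state.
- ctrl.get_state(): the state, without advancing time (a new reading comes with each control period).
- ctrl.get_image(name): name is "side" or "top"; returns a dict with "color" (480x640x3 uint8, red, green, blue), "depth" (480x640 float32, m along the optical axis (not along the pixel's ray), 0 where there is no reading), "camera_matrix" (3x3 intrinsics, pixels), "dist_coeffs" ([k1, k2, p1, p2, k3] as OpenCV has them; the pictures are not rectified), "extrinsics" (4x4, takes a point from camera to world coordinates). Camera axes: x right, y up, looking along -z (the intrinsics and any distortion apply to the point x, -y, -z); pixel columns grow to the right and rows downward; lengths in m; the calibration is good to about 2 mm. A picture is of the moment at which its call begins.
- ctrl.close_job(): hands the job in; it is judged then, once.
Trained networks look in the newest picture that a camera, given by its name, has taken for a name from the list of things; names that differ only in an ending like _2 or _b are one class to them, and where a whole thing is asked for, a point or a joint stands for the part that bears it (a point fixed in the world has none). Each returns a list of dicts, best first, with "confidence" (0 to 1); they miss things now and then, are a little off and sometimes report something else, mostly with a low value. They report only what shows in the picture. A call takes as long as a camera call. They do not tell look-alikes from the thing itself.
- ctrl.find_in(query, camera): "bbox" ([centre column, centre row, width, height] in pixels, round what is visible of it).
- ctrl.outline_of(query, camera): "mask" (480x640 bool, what is visible of it) and "bbox" ([centre column, centre row, width, height] in pixels, round what is visible of it).
The state is a dict: "time": time; "joint_positions": joint angles; "qd": joint speeds; "joint_torque": joint torques, N m; "position": TCP position; "tool_rot": TCP orientation; "ft_force": force on the tool from outside, world axes, zero at the start; "torque": the same for the moment, N m; "grip_width": opening from 0.0 (shut) to 1.0 (fully open); "grip_force": force on a finger pad.
Only numpy, scipy, OpenCV 4.12 (cv2) and the standard library are available. Lean on these libraries where they do the work, as an engineer would, in place of code of your own. Each camera call takes 0.05 s, during which the arm holds its last target. There are 200 camera calls.

## Working session

There is one attempt and no reset: what is moved stays moved. The work goes in short steps, Python scripts to look and compute and a shell command to move; the robot and the scene stay as the last step left them, time stands still between calls to the robot, and variables do not carry over. Pictures are saved under pics/ and viewed, at most 10 in all, crops included, and the job is handed in when it is done.

```bash
mkdir -p pics
cat > h.py <<'E'
import numpy as np, cv2
from bench import ctrl
def grab(n,save=None):
    d=ctrl.get_image(n)
    if save: cv2.imwrite(f'pics/{save}.png',d['color'][:,:,::-1])
    return d
def world(d,uv,z=None):
    """pixels -> world; on plane z if given, else by depth"""
    uv=np.asarray(uv,float).reshape(-1,1,2)
    K=np.array(d['camera_matrix']);D=np.array(d['dist_coeffs']);T=np.array(d['extrinsics'])
    p=cv2.undistortPoints(uv,K,D).reshape(-1,2)
    r=np.c_[p[:,0],-p[:,1],-np.ones(len(p))]
    if z is None:
        q=uv.reshape(-1,2).round().astype(int)
        dep=d['depth'][q[:,1].clip(0,479),q[:,0].clip(0,639)]
        return (r*dep[:,None])@T[:3,:3].T+T[:3,3]
    R=r@T[:3,:3].T
    return T[:3,3]+R*((z-T[2,3])/R[:,2])[:,None]
E
python3 - <<'E'
from h import *
for c in('top','side'):
    d=grab(c,c+'0'); print(c,np.round(d['extrinsics'],3).tolist())
    for q in('tile','jig','end_stop','stop_face','squeeze_a','glaze_a','bowl','brush'):
        r=ctrl.find_in(q,c); 
        print(q,[(round(x['confidence'],2),np.round(x['bbox']).astype(int).tolist()) for x in r])
s=ctrl.get_state();print(s['time'],s['position'],s['tool_rot'],s['ft_force'],s['grip_width'])
E
```

```text
top [[0.006, 0.981, -0.196, 0.373], [-1.0, 0.006, 0.001, 0.011], [0.002, 0.196, 0.981, 1.066], [0.0, 0.0, 0.0, 1.0]]
tile [(0.88, [192, 266, 58, 57]), (0.86, [300, 262, 72, 64]), (0.85, [247, 382, 67, 70]), (0.78, [483, 181, 52, 50]), (0.63, [334, 348, 69, 68])]
jig [(0.69, [338, 222, 188, 76])]
end_stop [(0.63, [382, 228, 37, 57])]
stop_face [(0.71, [379, 229, 35, 54])]
squeeze_a [(0.89, [213, 207, 21, 21]), (0.83, [414, 318, 21, 20]), (0.76, [311, 173, 23, 21])]
glaze_a [(0.96, [553, 234, 61, 38]), (0.64, [106, 241, 58, 33]), (0.54, [380, 229, 38, 53])]
bowl [(0.79, [496, 326, 49, 52])]
brush [(0.67, [137, 332, 90, 39])]
side [[0.989, 0.11, -0.094, 0.423], [-0.144, 0.666, -0.732, -1.027], [-0.018, 0.738, 0.675, 0.967], [0.0, 0.0, 0.0, 1.0]]
tile [(0.97, [225, 211, 52, 38]), (0.94, [252, 259, 53, 44]), (0.63, [322, 228, 52, 33]), (0.63, [304, 177, 48, 34]), (0.63, [432, 341, 64, 52])]
jig [(0.98, [349, 254, 65, 113])]
end_stop [(0.81, [359, 264, 50, 20])]
stop_face [(0.68, [358, 265, 53, 14])]
squeeze_a [(0.97, [283, 297, 19, 33]), (0.91, [397, 218, 16, 27]), (0.66, [353, 170, 13, 28])]
glaze_a [(0.9, [387, 376, 32, 76]), (0.73, [255, 161, 23, 39])]
bowl [(0.63, [282, 353, 46, 47]), (0.37, [398, 218, 17, 30])]
brush [(0.74, [256, 161, 21, 39])]
0.9 [0.17950422 0.62473587 0.23359643] [4.37973001e-01 3.11085996e+00 1.16103345e-04] [0.64277284 0.15354003 0.51983154] 0.9983806280954549
```

View pics/top0.png

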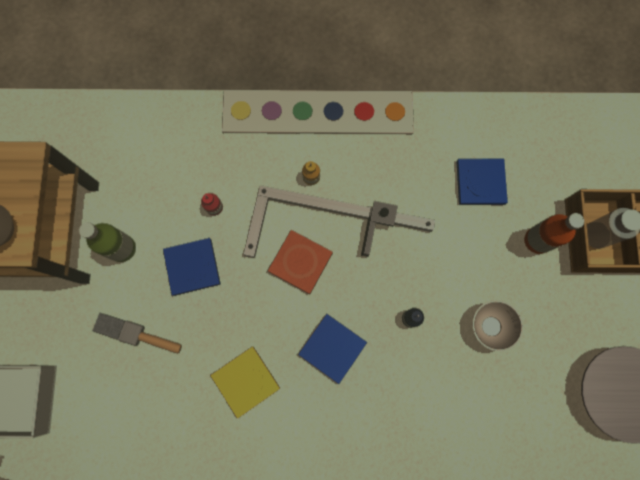

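Run:
```python
import cv2
a=cv2.imread('pics/top0.png')[150:430,160:450]
cv2.imwrite('pics/crop0.png',cv2.resize(a,None,fx=2.1,fy=2.1,interpolation=2))
```

```text
(no output)
```

View pics/crop0.png

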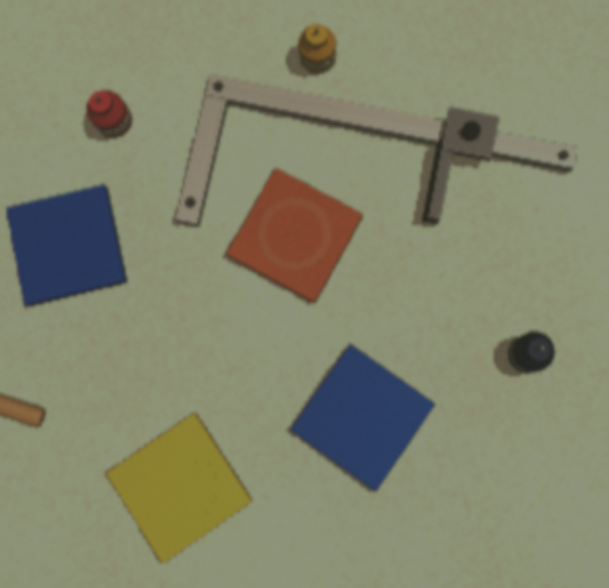

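View pics/side0.png

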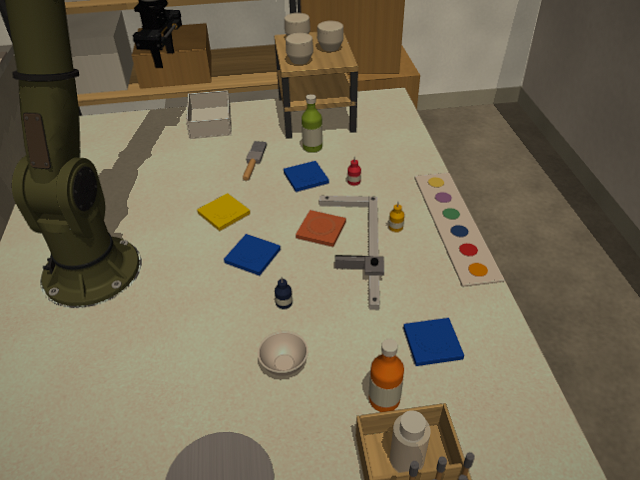

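Tile candidates in the top view are blue (192,266), (334,348) and (483,181), yellow (247,382), and terracotta (300,262). The one at (300,262) fits: it is red-brown, has the round rim pattern, and lies inside the L, as the crop confirms. The jig corner is near (264,190), and the long fence runs right to (432,225). The side fence runs down to (250,250). The end-stop plate is at (369,235), with its carriage at (383,213).

```bash
cat >> h.py <<'E'
from scipy.optimize import least_squares
def project(d,P):
    """world points -> pixels"""
    T=np.array(d['extrinsics']);c=(np.asarray(P,float)-T[:3,3])@T[:3,:3]
    c=c*[1,-1,-1]
    return cv2.projectPoints(c.reshape(-1,1,3),np.zeros(3),np.zeros(3),np.array(d['camera_matrix']),np.array(d['dist_coeffs']))[0].reshape(-1,2)
def tile_mask(d):
    hsv=cv2.cvtColor(d['color'],cv2.COLOR_RGB2HSV)
    m=((hsv[...,0]<12)|(hsv[...,0]>172))&(hsv[...,1]>120)&(hsv[...,2]>60)
    return m
def tile_pose(d,box,z=.016,prior=None):
    """fit of a 100 mm square to the top face; returns centre and angle"""
    m=tile_mask(d).astype(np.uint8);k=np.zeros_like(m);u0,v0,u1,v1=box;k[v0:v1,u0:u1]=1
    c=max(cv2.findContours(m*k,cv2.RETR_EXTERNAL,cv2.CHAIN_APPROX_NONE)[0],key=cv2.contourArea)
    w=world(d,c,z)[:,:2]
    (cx,cy),(a,b),th=cv2.minAreaRect((w*1000).astype(np.float32))
    return np.array([cx,cy]),(a,b),(th+45)%90-45
E
python3 - <<'E'
from h import *
for c,box in(('top',(255,220,345,305)),('side',(290,200,355,255))):
    d=grab(c)
    print(c,tile_pose(d,box))
    T=ctrl.outline_of('jig',c); print([(x['confidence'],x['bbox'],x['mask'].sum()) for x in T])
    np.save(f'jm_{c}.npy',T[0]['mask'])
    m=T[0]['mask']; v,u=np.nonzero(m)
    W=world(d,np.c_[u,v]); print(np.round(np.percentile(W[:,2],[5,25,50,75,95]),4))
    v,u=np.mgrid[300:330:5,200:240:5]; print('table z',np.median(world(d,np.c_[u.ravel(),v.ravel()])[:,2]))
    vis=d['color'].copy(); vis[m]=vis[m]//2+np.array([0,127,0],np.uint8)
    if c=='top': t=vis[160:320,200:460]
    else: t=vis[170:330,270:430]
    cv2.imwrite(f'pics/m_{c}.png',cv2.resize(t,None,fx=3,fy=3)[:,:,::-1])
    for q,b in(('end_stop',0),('stop_face',0)):
        r=ctrl.outline_of(q,c); print(q,[(x['confidence'],np.round(x['bbox'])) for x in r][:2])
E
```

```text
top (array([555.95080566,  54.51782227]), (98.56031036376953, 99.01081848144531), -28.258403778076172)
[(0.97, [339.8, 222.0, 187.5, 72.7], np.int64(3267)), (0.27, [496.9, 323.5, 46.6, 57.2], np.int64(2031))]
[0.0113 0.0189 0.0209 0.0245 0.0371]
table z 0.000320002745845982
end_stop [(0.56, array([381., 229.,  33.,  58.]))]
stop_face [(0.79, array([378., 229.,  34.,  51.]))]
side (array([553.51696777,  45.64234924]), (110.79146575927734, 100.97782897949219), -27.93947982788086)
[(0.93, [353.5, 253.9, 65.3, 112.2], np.int64(2217)), (0.53, [310.9, 124.3, 19.7, 57.3], np.int64(890)), (0.25, [387.8, 377.0, 33.3, 73.7], np.int64(1901))]
[0.0025 0.0158 0.0191 0.0255 0.0357]
table z -0.0011246161317174375
end_stop [(0.77, array([358., 265.,  51.,  19.]))]
stop_face [(0.87, array([358., 266.,  46.,  13.]))]
```

View pics/m_top.png

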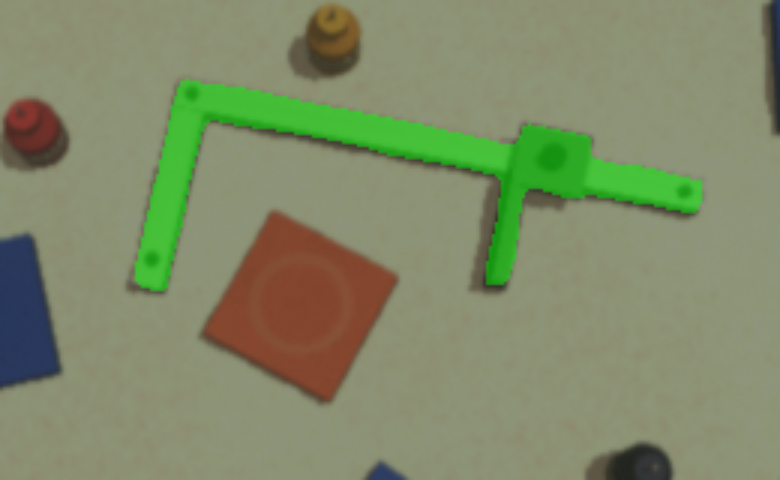

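```bash
cat >> h.py <<'E'
from scipy.optimize import minimize
def jigw(j,P):
    c,s=np.cos(j[2]),np.sin(j[2]);P=np.asarray(P,float)
    return np.c_[j[0]+c*P[:,0]-s*P[:,1],j[1]+s*P[:,0]+c*P[:,1],P[:,2]]
def box(x0,x1,y0,y1,z0,z1): return np.array([[x,y,z] for x in(x0,x1) for y in(y0,y1) for z in(z0,z1)])
def jigparts(q):
    f=-.24+q
    return [box(0,.022,-.353,.022,0,.02),box(-.13,.022,0,.022,0,.02),box(-.08,0,f-.016,f,.002,.032),box(-.011,.033,f-.054,f-.004,0.02,.035)]
def render(d,polys,S=4):
    m=np.zeros((480*S,640*S),np.uint8)
    for p in polys:
        h=cv2.convexHull(((project(d,p)+.5)*S*16-8).astype(np.int32))
        cv2.fillConvexPoly(m,h,255,shift=4)
    return cv2.resize(m,(640,480),interpolation=cv2.INTER_AREA)/255.
E
cat > jf.py <<'E'
from h import *
ds={c:grab(c) for c in('top','side')}; M={c:np.load(f'jm_{c}.npy').astype(float) for c in ds}
def cost(v,cs):
    j=v[:3]
    return sum(np.abs(render(ds[c],[jigw(j,b) for b in jigparts(v[3])],2)-M[c]).sum()/M[c].sum() for c in cs)
x0=world(ds['top'],[[264,193]],.02)[0]
for cs in(('top',),('side',),('top','side')):
    best=None
    for th in(-.25,-.15,-.05):
      r=minimize(cost,[x0[0]-.01,x0[1]-.01,th,.06],args=(cs,),method='Nelder-Mead',options=dict(initial_simplex=np.array([x0[0]-.01,x0[1]-.01,th,.03])+np.vstack([np.zeros(4),np.diag([.01,.01,.06,.02])]),maxiter=250))
      if best is None or r.fun<best.fun: best=r
    print(cs,np.round(best.x,4),best.fun)
np.save('jig.npy',best.x)
j=best.x[:3];c,s=np.cos(j[2]),np.sin(j[2]);R=np.array([[c,-s],[s,c]])
t=np.array([.5555,.0530]);print('tile in jig',(t-j[:2])@R, 'angle rel deg',-28.1-np.degrees(j[2]))
E
python3 jf.py
```

```text
('top',) [ 0.694   0.1238 -0.1987  0.0248] 0.1232443268093892
('side',) [ 0.6893  0.1226 -0.1973  0.0244] 0.09642424403229943
('top', 'side') [ 0.6923  0.124  -0.1999  0.0241] 0.28469360134543364
tile in jig [-0.11996426 -0.09679073] angle rel deg -16.649284026638075
```

```bash
cat >> h.py <<'E'
from scipy.spatial.transform import Rotation as Rt
def to(jx,jy,z,dyaw=0.,j=None):
    """slide/angular numbers for TCP at jig (jx,jy), height z, tool y along jig y"""
    if j is None: j=np.load('jig.npy')[:3]
    s=ctrl.get_state();R=Rt.from_rotvec(s['tool_rot']).as_matrix()
    p=jigw(j,[[jx,jy,z]])[0]; a=j[2]+dyaw; c,q=np.cos(a),np.sin(a)
    G=np.array([[-c,-q,0],[-q,c,0],[0,0,-1.]]).T; G=np.array([[-c,-q,0],[-q,c,0],[0,0,-1]]).T
    sl=R.T@(p-s['position'])/.25; an=np.degrees(Rt.from_matrix(R.T@G).as_rotvec())/30
    print('world',p.round(3),'slide',sl.round(4),'ang',an.round(4))
def st(j=None):
    if j is None: j=np.load('jig.npy')[:3]
    s=ctrl.get_state();c,q=np.cos(j[2]),np.sin(j[2]);d=s['position'][:2]-j[:2]
    f=s['ft_force'];print('t',round(s['time'],2),'jig',np.round([c*d[0]+q*d[1],-q*d[0]+c*d[1],s['position'][2]],4),'F jig',np.round([c*f[0]+q*f[1],-q*f[0]+c*f[1],f[2]],1),'grip',round(s['grip_width'],2),
      'yaw err deg',np.degrees(Rt.from_rotvec(s['tool_rot']).as_matrix()[:2,1]@[c,q]).round(2))
E
python3 - <<'E'
from h import *
j=np.load('jig.npy')[:3]
d=grab('top');c,s=np.cos(j[2]),np.sin(j[2]);R=np.array([[c,-s],[s,c]])
for n,uv,z in(('sqa',(311,173),.065),('sqb',(414,318),.065),('sqc',(211,204),.065),('glb',(90,228),.17),('bowl',(496,326),.03),('blue1',(192,266),.016),('blue2',(334,348),.016),('yel',(247,382),.016),('blue2far',(322,316),.016)):
    w=world(d,[uv],z)[0];print(n,w.round(3),'jig',((w[:2]-j[:2])@R).round(3))
st();to(-.215,-.10,.2);to(-.215,-.1,.018)
E
```

```text
sqa [0.73  0.032 0.065] jig [ 0.055 -0.083]
sqb [ 0.438 -0.169  0.065] jig [-0.191 -0.337]
sqc [0.663 0.232 0.065] jig [-0.05  0.1 ]
glb [0.587 0.422 0.17 ] jig [-0.162  0.271]
bowl [ 0.426 -0.337  0.03 ] jig [-0.17  -0.505]
blue1 [0.545 0.276 0.016] jig [-0.175  0.12 ]
blue2 [ 0.381 -0.016  0.016] jig [-0.277 -0.199]
yel [0.314 0.155 0.016] jig [-0.377 -0.045]
blue2far [0.444 0.008 0.016] jig [-0.22  -0.163]
t 1.45 jig [-0.602   0.3889  0.2336] F jig [-0.6  0.5  0.9] grip 1.0 yaw err deg 4.57
world [0.462 0.069 0.2  ] slide [-1.699  -1.826   0.1342] ang [ 1.000e-04  0.000e+00 -1.526e-01]
world [0.462 0.069 0.018] slide [-1.699  -1.826   0.8622] ang [ 1.000e-04  0.000e+00 -1.526e-01]
```

```bash
python3 -m inch '[{"slide":[-0.57,-0.61,0],"angular":[0,0,0],"claw":0},{"slide":[-0.57,-0.61,0],"angular":[0,0,0],"claw":0},{"slide":[-0.57,-0.61,0],"angular":[0,0,0],"claw":0},{"slide":[-0.57,-0.61,0],"angular":[0,0,0],"claw":0},{"slide":[-0.57,-0.61,0],"angular":[0,0,0],"claw":0}]'
python3 -m inch '[{"slide":[-0.57,-0.61,0],"angular":[0,0,0],"claw":0},{"slide":[-0.57,-0.61,0],"angular":[0,0,0],"claw":0},{"slide":[-0.57,-0.61,0],"angular":[0,0,0],"claw":0},{"slide":[-0.57,-0.61,0],"angular":[0,0,0],"claw":0},{"slide":[-0.57,-0.61,0],"angular":[0,0,0],"claw":0}]'
python3 -m inch '[{"slide":[-0.56,-0.58,0.4],"angular":[0,0,-0.15],"claw":0},{"slide":[-0.56,-0.58,0.4],"angular":[0,0,-0.15],"claw":0},{"slide":[-0.56,-0.58,0.4],"angular":[0,0,-0.15],"claw":0},{"slide":[-0.56,-0.58,0.4],"angular":[0,0,-0.15],"claw":0},{"slide":[-0.56,-0.58,0.4],"angular":[0,0,-0.15],"claw":0},{"slide":[-0.56,-0.58,0.4],"angular":[0,0,-0.15],"claw":0},{"slide":[-0.56,-0.58,0.4],"angular":[0,0,-0.15],"claw":0}]'
python3 -c "
from h import *
st();to(-.21,-.095,.1);to(-.21,-.095,.018)"
```

```text
time: 1.95
position: [0.2787, 0.4333, 0.234]
tool_rot: [0.451, 3.107, -0.002]
ft_force: [-1.0, 0.1, -1.0]
grip_width: 0.629
grip_force: 0.0
time: 2.45
position: [0.3722, 0.2477, 0.2341]
tool_rot: [0.451, 3.107, -0.0]
ft_force: [-0.9, 0.6, 0.1]
grip_width: 0.5
grip_force: 0.0
time: 3.15
position: [0.4638, 0.0758, 0.1336]
tool_rot: [-0.316, -3.125, -0.001]
ft_force: [-0.4, 0.6, 0.5]
grip_width: 0.504
grip_force: 0.0
t 3.15 jig [-0.2144 -0.0926  0.1336] F jig [-0.5  0.5  0.5] grip 0.5 yaw err deg 0.08
world [0.468 0.073 0.1  ] slide [-0.0178 -0.0095  0.1343] ang [ 0.0006 -0.0008 -0.0028]
world [0.468 0.073 0.018] slide [-0.0179 -0.0096  0.4623] ang [ 0.0006 -0.0008 -0.0028]
```

```bash
python3 -m inch '[{"slide":[-0.018,-0.01,0.15],"angular":[0,0,0],"claw":0},{"slide":[-0.018,-0.01,0.3],"angular":[0,0,0],"claw":0},{"slide":[-0.018,-0.01,0.4],"angular":[0,0,0],"claw":0},{"slide":[-0.018,-0.01,0.468],"angular":[0,0,0],"claw":0},{"slide":[-0.018,-0.01,0.468],"angular":[0,0,0],"claw":0},{"slide":[-0.018,-0.01,0.468],"angular":[0,0,0],"claw":0}]'
python3 -c "
from h import *
st();to(-.115,-.095,.017)
print(tile_pose(grab('side'),(290,200,355,255)))"
```

```text
time: 3.75
position: [0.468, 0.0732, 0.0173]
tool_rot: [0.312, 3.125, 0.001]
ft_force: [0.7, -0.8, 0.6]
grip_width: 0.498
grip_force: 0.0
t 3.75 jig [-0.2097 -0.0943  0.0173] F jig [ 0.8 -0.6  0.6] grip 0.5 yaw err deg -0.06
world [0.561 0.054 0.017] slide [-0.3789 -0.0031  0.0015] ang [0.0017 0.0011 0.0019]
(array([553.53588867,  45.40541458]), (110.36935424804688, 101.62139892578125), -28.445606231689453)
```

Tile undisturbed; push it towards the back fence.

```bash
python3 -m inch '[{"slide":[-0.04,0,0],"angular":[0,0,0],"claw":0},{"slide":[-0.08,0,0],"angular":[0,0,0],"claw":0},{"slide":[-0.115,0,0],"angular":[0,0,0],"claw":0},{"slide":[-0.15,0,0],"angular":[0,0,0],"claw":0},{"slide":[-0.185,0,0],"angular":[0,0,0],"claw":0},{"slide":[-0.22,0,0],"angular":[0,0,0],"claw":0},{"slide":[-0.25,0,0],"angular":[0,0,0],"claw":0},{"slide":[-0.28,0,0],"angular":[0,0,0],"claw":0},{"slide":[-0.31,0,0],"angular":[0,0,0],"claw":0},{"slide":[-0.32,0,0],"angular":[0,0,0],"claw":0}]'
python3 -c "
from h import *
st();to(-.11,-.095,.017)
d=grab('top','p1');cv2.imwrite('pics/p1c.png',cv2.resize(d['color'][160:320,200:460],None,fx=3,fy=3)[:,:,::-1])"
```

```text
time: 4.8
position: [0.547, 0.0554, 0.0166]
tool_rot: [0.316, 3.125, -0.0]
ft_force: [-1.1, 0.8, 1.3]
grip_width: 0.497
grip_force: 0.9
t 4.8 jig [-0.1287 -0.0961  0.0166] F jig [-1.2  0.6  1.3] grip 0.5 yaw err deg 0.08
world [0.566 0.053 0.017] slide [-0.0749  0.0045 -0.0014] ang [ 0.0001  0.0015 -0.0028]
```

View pics/p1c.png

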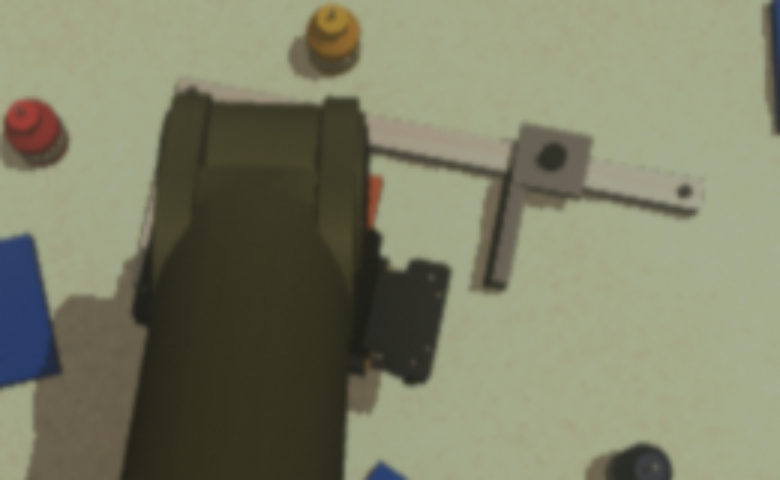

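The arm hides most of the tile; only a sliver shows at (375,200) in the crop, with the fence still ahead of it. I'll keep pushing in small steps and watch the force.

```bash
python3 -m inch '[{"slide":[-0.015,0,0],"angular":[0,0,0],"claw":0},{"slide":[-0.03,0,0],"angular":[0,0,0],"claw":0},{"slide":[-0.045,0,0],"angular":[0,0,0],"claw":0},{"slide":[-0.05,0,0],"angular":[0,0,0],"claw":0},{"slide":[-0.05,0,0],"angular":[0,0,0],"claw":0}]' | grep -E 'pos|ft'
python3 -m inch '[{"slide":[-0.008,0,0],"angular":[0,0,0],"claw":0},{"slide":[-0.012,0,0],"angular":[0,0,0],"claw":0},{"slide":[-0.012,0,0],"angular":[0,0,0],"claw":0}]' | grep -E 'pos|ft'
python3 -c "
from h import *
st()
d=grab('side');print(tile_pose(d,(290,190,380,265)));cv2.imwrite('pics/p2c.png',cv2.resize(d['color'][170:330,270:430],None,fx=3.5,fy=3.5)[:,:,::-1])"
```

```text
position: [0.5588, 0.053, 0.0167]
ft_force: [-0.1, -0.4, -0.6]
position: [0.5613, 0.0524, 0.0166]
ft_force: [-1.3, 1.1, 0.8]
t 5.65 jig [-0.1141 -0.0962  0.0166] F jig [-1.5  0.8  0.8] grip 0.5 yaw err deg 0.08
(array([618.58691406,  44.37034607]), (110.49332427978516, 97.93594360351562), -11.361083984375)
```

View pics/p2c.png

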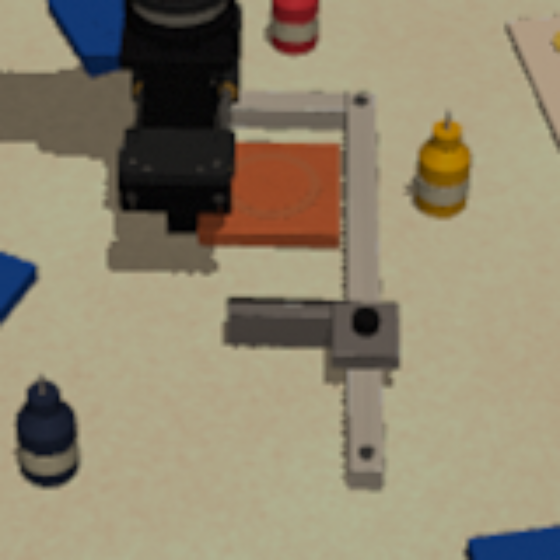

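The side view shows the tile square to the fence, with its right edge near column 340 and the fence face near 346 in the crop, a few mm short. I'll continue.

```bash
for i in 1; do python3 -m inch '[{"slide":[-0.008,0,0],"angular":[0,0,0],"claw":0},{"slide":[-0.016,0,0],"angular":[0,0,0],"claw":0},{"slide":[-0.016,0,0],"angular":[0,0,0],"claw":0}]' | grep -E 'pos|ft'; done
python3 -m inch '[{"slide":[-0.006,0,0],"angular":[0,0,0],"claw":0},{"slide":[-0.006,0,0],"angular":[0,0,0],"claw":0}]' | grep -E 'pos|ft'
python3 -m inch '[{"slide":[-0.006,0,0],"angular":[0,0,0],"claw":0},{"slide":[-0.006,0,0],"angular":[0,0,0],"claw":0}]' | grep -E 'pos|ft'
python3 -c "
from h import *
st()"
```

```text
position: [0.5655, 0.0515, 0.0166]
ft_force: [-0.8, 0.6, -0.1]
position: [0.5657, 0.0515, 0.0164]
ft_force: [-4.9, 0.7, 3.1]
position: [0.5657, 0.0515, 0.0162]
ft_force: [-8.4, 0.1, 6.4]
t 6.4 jig [-0.1096 -0.0962  0.0162] F jig [-8.3 -1.6  6.4] grip 0.5 yaw err deg 0.06
```

```bash
python3 -m inch '[{"slide":[0.05,0,0],"angular":[0,0,0],"claw":0},{"slide":[0.1,0,0],"angular":[0,0,0],"claw":0},{"slide":[0.1,0,-0.15],"angular":[0,0,0],"claw":-1},{"slide":[0.1,0,-0.34],"angular":[0,0,0],"claw":-1},{"slide":[0.1,-0.12,-0.34],"angular":[0,0,0],"claw":-1},{"slide":[-0.05,-0.31,-0.34],"angular":[0,0,0],"claw":-1},{"slide":[-0.24,-0.31,-0.34],"angular":[0,0,0],"claw":-1},{"slide":[-0.24,-0.31,-0.34],"angular":[0,0,0],"claw":-1}]' | grep -E 'pos|ft|wid'
python3 -c "
from h import *
st();to(-.05,-.175,.017)
d=grab('side','s3');print(tile_pose(d,(290,190,380,265)))
j=np.load('jig.npy');c,s=np.cos(j[2]),np.sin(j[2]);R=np.array([[c,-s],[s,c]])
m=tile_mask(d)[190:265,290:380];v,u=np.nonzero(m);W=world(d,np.c_[u+290,v+190],.016)[:,:2];J=(W-j[:2])@R
print(np.percentile(J,[1,99],axis=0),J.min(0),J.max(0))
cv2.imwrite('pics/p3c.png',cv2.resize(d['color'][170:330,270:430],None,fx=3.5,fy=3.5)[:,:,::-1])"
```

```text
position: [0.6149, -0.0407, 0.1011]
ft_force: [-0.5, 0.5, -0.6]
grip_width: 0.05
t 7.2 jig [-0.0432 -0.1768  0.1011] F jig [-0.6  0.4 -0.6] grip 0.05 yaw err deg 0.32
world [ 0.609 -0.038  0.017] slide [0.029  0.0082 0.3364] ang [-0.006   0.0091 -0.0105]
(array([623.42425537,  43.03235626]), (113.38431549072266, 97.88233184814453), -11.505714416503906)
[[-0.09979033 -0.14922666]
 [-0.00246377 -0.04453067]] [-0.10034547 -0.14974464] [-0.00243665 -0.03634137]
```

View pics/p3c.png

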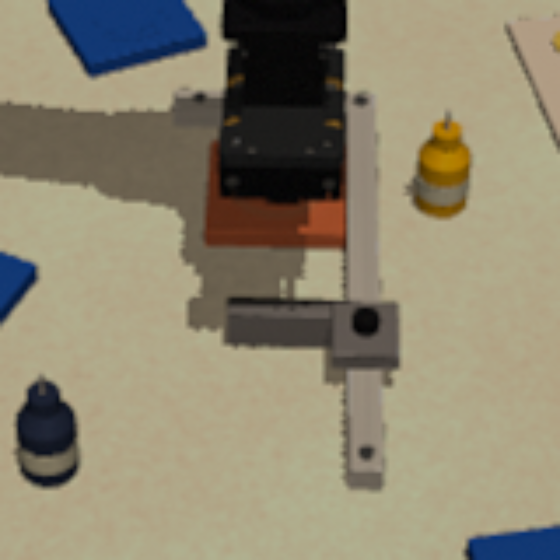

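The side view shows the tile flush on the fence: its right edge meets the fence face near (345,210) in the crop. Its free edge (row ~240) is well clear of the stop (row ~300), so I'll descend between them.

```bash
python3 -m inch '[{"slide":[0.029,0.008,0.1],"angular":[0,0,-0.01],"claw":-1},{"slide":[0.029,0.008,0.2],"angular":[0,0,-0.01],"claw":-1},{"slide":[0.029,0.008,0.3],"angular":[0,0,-0.01],"claw":-1},{"slide":[0.029,0.008,0.336],"angular":[0,0,-0.01],"claw":-1},{"slide":[0.029,0.008,0.336],"angular":[0,0,-0.01],"claw":-1}]' | grep -E 'pos|ft|wid'
python3 -c "
from h import *
st();to(-.048,-.120,.017)"
```

```text
position: [0.603, -0.0325, 0.0166]
ft_force: [-0.1, -0.8, 0.4]
grip_width: 0.004
t 7.75 jig [-0.0564 -0.1712  0.0166] F jig [ 0.  -0.8  0.4] grip 0.0 yaw err deg -0.27
world [0.621 0.016 0.017] slide [-0.0345  0.2045 -0.0017] ang [-0.0002 -0.0046  0.0089]
```

```bash
python3 -m inch '[{"slide":[-0.018,0.03,0],"angular":[0,0,0],"claw":-1},{"slide":[-0.02,0.06,0],"angular":[0,0,0],"claw":-1},{"slide":[-0.02,0.08,0],"angular":[0,0,0],"claw":-1},{"slide":[-0.02,0.1,0],"angular":[0,0,0],"claw":-1},{"slide":[-0.022,0.12,0],"angular":[0,0,0],"claw":-1},{"slide":[-0.024,0.14,0],"angular":[0,0,0],"claw":-1},{"slide":[-0.026,0.16,0],"angular":[0,0,0],"claw":-1},{"slide":[-0.028,0.175,0],"angular":[0,0,0],"claw":-1},{"slide":[-0.028,0.185,0],"angular":[0,0,0],"claw":-1},{"slide":[-0.028,0.185,0],"angular":[0,0,0],"claw":-1}]' | grep -E 'pos|ft|wid'
python3 -c "
from h import *
st();to(-.048,-.115,.017)
d=grab('side','s4');cv2.imwrite('pics/p4c.png',cv2.resize(d['color'][170:330,270:430],None,fx=3.5,fy=3.5)[:,:,::-1])"
```

```text
position: [0.6205, 0.0112, 0.0173]
ft_force: [-0.2, -0.9, 0.4]
grip_width: -0.002
t 8.75 jig [-0.0479 -0.1248  0.0173] F jig [ 0.  -0.9  0.4] grip -0.0 yaw err deg -0.25
world [0.622 0.021 0.017] slide [0.     0.0393 0.0014] ang [ 0.0008 -0.0005  0.0083]
```

View pics/p4c.png

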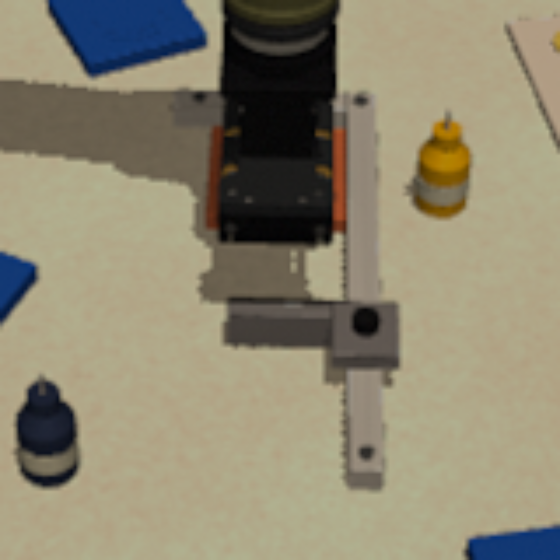

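The tile's left (dark) edge is at column 207 and its right edge is still on the fence at 346. It has moved towards the side fence but isn't there yet.

```bash
python3 -m inch '[{"slide":[0,0.01,0],"angular":[0,0,0],"claw":-1},{"slide":[0,0.02,0],"angular":[0,0,0],"claw":-1},{"slide":[0,0.03,0],"angular":[0,0,0],"claw":-1},{"slide":[0,0.03,0],"angular":[0,0,0],"claw":-1}]' | grep -E 'pos|ft'
python3 -m inch '[{"slide":[0,0.008,0],"angular":[0,0,0],"claw":-1},{"slide":[0,0.008,0],"angular":[0,0,0],"claw":-1}]' | grep -E 'pos|ft'
python3 -m inch '[{"slide":[0,0.008,0],"angular":[0,0,0],"claw":-1},{"slide":[0,0.008,0],"angular":[0,0,0],"claw":-1}]' | grep -E 'pos|ft'
python3 -c "
from h import *
st()"
```

```text
position: [0.6224, 0.0189, 0.0177]
ft_force: [0.3, -0.4, -0.3]
position: [0.6227, 0.0202, 0.0177]
ft_force: [0.3, 0.1, 0.3]
position: [0.623, 0.0219, 0.0177]
ft_force: [-0.1, -1.2, 0.1]
t 9.6 jig [-0.0477 -0.1139  0.0177] F jig [ 0.1 -1.2  0.1] grip 0.01 yaw err deg -0.22
```

```bash
python3 -m inch '[{"slide":[0,0.008,0],"angular":[0,0,0],"claw":-1},{"slide":[0,0.008,0],"angular":[0,0,0],"claw":-1}]' | grep -E 'pos|ft'
python3 -m inch '[{"slide":[0,0.008,0],"angular":[0,0,0],"claw":-1},{"slide":[0,0.008,0],"angular":[0,0,0],"claw":-1}]' | grep -E 'pos|ft'
python3 -c "
from h import *
st()
d=grab('side','s5')
j=np.load('jig.npy');c,s=np.cos(j[2]),np.sin(j[2]);R=np.array([[c,-s],[s,c]])
m=tile_mask(d)[190:265,290:380];v,u=np.nonzero(m);W=world(d,np.c_[u+290,v+190],.016)[:,:2];J=(W-j[:2])@R
print(J.min(0),J.max(0))"
```

```text
position: [0.6234, 0.0239, 0.0177]
ft_force: [-0.4, -0.6, 1.8]
position: [0.6238, 0.0259, 0.0177]
ft_force: [-0.4, -1.1, 0.5]
t 10.0 jig [-0.0477 -0.1098  0.0177] F jig [-0.2 -1.2  0.5] grip 0.01 yaw err deg -0.23
[-0.10045828 -0.11764087] [-0.0023817  -0.00463068]
```

```bash
python3 -m inch '[{"slide":[0,0.008,0],"angular":[0,0,0],"claw":-1},{"slide":[0,0.008,0],"angular":[0,0,0],"claw":-1}]' | grep -E 'ft'
python3 -m inch '[{"slide":[0,0.008,0],"angular":[0,0,0],"claw":-1},{"slide":[0,0.008,0],"angular":[0,0,0],"claw":-1}]' | grep -E 'ft'
python3 -c "
from h import *
st()"
```

```text
ft_force: [-0.8, -4.4, 2.5]
ft_force: [-2.3, -7.5, 4.1]
t 10.45 jig [-0.0478 -0.1092  0.0176] F jig [-0.8 -7.9  4.1] grip 0.01 yaw err deg -0.13
```

The force built up to 8 N, so the tile is seated at the side fence. Next I'll back off, lift, cross over the stop, and look.

```bash
python3 -m inch '[{"slide":[0,-0.04,0],"angular":[0,0,0],"claw":-1},{"slide":[0,-0.06,0],"angular":[0,0,0],"claw":-1},{"slide":[0,-0.06,-0.15],"angular":[0,0,0],"claw":-1},{"slide":[0,-0.06,-0.34],"angular":[0,0,0],"claw":-1},{"slide":[0,-0.2,-0.34],"angular":[0,0,0],"claw":-1},{"slide":[0.02,-0.4,-0.34],"angular":[0,0,0],"claw":-1},{"slide":[0.028,-0.62,-0.34],"angular":[0,0,0],"claw":-1},{"slide":[0.028,-0.62,-0.34],"angular":[0,0,0],"claw":-1},{"slide":[0.028,-0.62,-0.34],"angular":[0,0,0],"claw":-1}]' | grep -E 'pos|ft'
python3 -c "
from h import *
st();to(-.055,-.265,.018)
v=[]
j=np.load('jig.npy');c,s=np.cos(j[2]),np.sin(j[2]);R=np.array([[c,-s],[s,c]])
for n,b,o in(('top',(250,180,345,305),(230,170)),('side',(290,180,380,265),(290,175))):
    d=grab(n);p=tile_pose(d,b);print(n,(p[0]/1000-j[:2])@R,p)
    v.append(cv2.resize(d['color'][o[1]:o[1]+100,o[0]:o[0]+100 ],None,fx=4,fy=4,interpolation=2)[:,:,::-1])
cv2.imwrite('pics/p5.png',np.hstack(v))"
```

```text
position: [0.5868, -0.1229, 0.1028]
ft_force: [1.0, 0.4, 0.4]
t 11.35 jig [-0.0544 -0.263   0.1028] F jig [0.9 0.6 0.4] grip 0.01 yaw err deg 0.03
world [ 0.586 -0.125  0.018] slide [ 0.0028 -0.0084  0.3391] ang [ 0.0017  0.0011 -0.001 ]
top [-0.05061912 -0.05001407] (array([632.7512207 ,  85.07887268]), (98.63246154785156, 100.42495727539062), -11.333412170410156)
side [-0.00889289 -0.05970075] (array([671.72387695,  67.30130005]), (110.1533432006836, 12.910491943359375), -11.508964538574219)
```

View pics/p5.png

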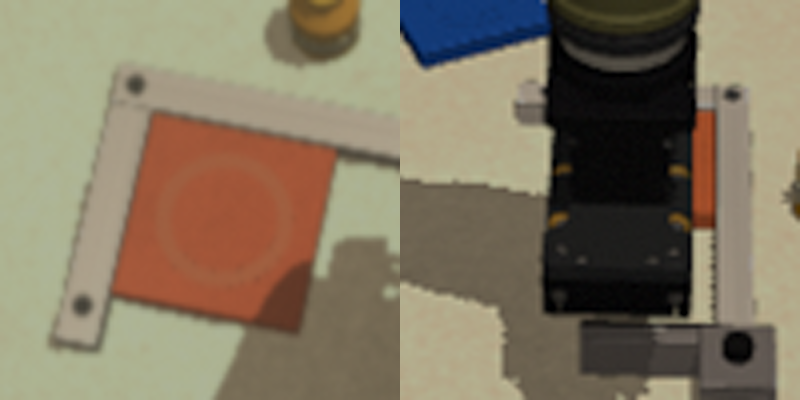

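In the top view the tile sits in the corner with no visible gap on either fence, centre at jig (-50.6, -50.0) mm and square to within 0.1°. Now the end stop.

```bash
python3 -m inch '[{"slide":[0.003,-0.008,0.1],"angular":[0,0,0],"claw":-1},{"slide":[0.003,-0.008,0.2],"angular":[0,0,0],"claw":-1},{"slide":[0.003,-0.008,0.3],"angular":[0,0,0],"claw":-1},{"slide":[0.003,-0.008,0.339],"angular":[0,0,0],"claw":-1},{"slide":[0.003,-0.008,0.339],"angular":[0,0,0],"claw":-1},{"slide":[0.003,-0.008,0.339],"angular":[0,0,0],"claw":-1}]' | grep -E 'pos|ft'
python3 -m inch '[{"slide":[0,0.04,0],"angular":[0,0,0],"claw":-1},{"slide":[0,0.09,0],"angular":[0,0,0],"claw":-1},{"slide":[0,0.14,0],"angular":[0,0,0],"claw":-1},{"slide":[0,0.19,0],"angular":[0,0,0],"claw":-1},{"slide":[0,0.24,0],"angular":[0,0,0],"claw":-1},{"slide":[0,0.29,0],"angular":[0,0,0],"claw":-1},{"slide":[0,0.34,0],"angular":[0,0,0],"claw":-1},{"slide":[0,0.39,0],"angular":[0,0,0],"claw":-1},{"slide":[0,0.43,0],"angular":[0,0,0],"claw":-1},{"slide":[0,0.46,0],"angular":[0,0,0],"claw":-1}]' | grep -E 'pos|ft'
python3 -c "
from h import *
st()"
```

```text
position: [0.5871, -0.122, 0.0185]
ft_force: [0.4, 0.5, 1.1]
position: [0.6088, -0.0088, 0.0177]
ft_force: [0.6, -1.6, 2.0]
t 13.05 jig [-0.0555 -0.1467  0.0177] F jig [ 0.9 -1.4  2. ] grip 0.0 yaw err deg -0.27
```

```bash
python3 -m inch '[{"slide":[0,0.015,0],"angular":[0,0,0],"claw":-1},{"slide":[0,0.03,0],"angular":[0,0,0],"claw":-1},{"slide":[0,0.045,0],"angular":[0,0,0],"claw":-1},{"slide":[0,0.06,0],"angular":[0,0,0],"claw":-1},{"slide":[0,0.06,0],"angular":[0,0,0],"claw":-1}]' | grep -E 'ft'
python3 -m inch '[{"slide":[0,0.008,0],"angular":[0,0,0],"claw":-1},{"slide":[0,0.008,0],"angular":[0,0,0],"claw":-1}]' | grep -E 'ft'
python3 -c "
from h import *
st()"
```

```text
ft_force: [1.5, -1.2, 0.5]
ft_force: [0.3, -1.6, -0.0]
t 13.75 jig [-0.0558 -0.1309  0.0176] F jig [ 0.6 -1.5 -0. ] grip 0.01 yaw err deg -0.22
```

```bash
python3 -m inch '[{"slide":[0,0.008,0],"angular":[0,0,0],"claw":-1},{"slide":[0,0.008,0],"angular":[0,0,0],"claw":-1}]' | grep -E 'ft'
python3 -m inch '[{"slide":[0,0.008,0],"angular":[0,0,0],"claw":-1},{"slide":[0,0.008,0],"angular":[0,0,0],"claw":-1}]' | grep -E 'ft'
python3 -m inch '[{"slide":[0,0.006,0],"angular":[0,0,0],"claw":-1},{"slide":[0,0.006,0],"angular":[0,0,0],"claw":-1}]' | grep -E 'ft'
python3 -c "
from h import *
st()"
```

```text
ft_force: [-0.1, -1.3, -0.9]
ft_force: [-0.9, -1.9, -0.2]
ft_force: [-1.2, -4.3, 0.9]
t 14.35 jig [-0.0557 -0.1263  0.0177] F jig [-0.3 -4.4  0.9] grip 0.01 yaw err deg -0.2
```

```bash
python3 -m inch '[{"slide":[0,0.006,0],"angular":[0,0,0],"claw":-1},{"slide":[0,0.01,0],"angular":[0,0,0],"claw":-1},{"slide":[0,0.01,0],"angular":[0,0,0],"claw":-1}]' | grep -E 'ft'
python3 -c "
from h import *
st()"
python3 -m inch '[{"slide":[0,-0.03,0],"angular":[0,0,0],"claw":-1},{"slide":[0,-0.11,0],"angular":[0,0,0],"claw":-1},{"slide":[0,-0.15,0],"angular":[0,0,0],"claw":-1},{"slide":[0,-0.15,-0.15],"angular":[0,0,0],"claw":-1},{"slide":[0,-0.15,-0.35],"angular":[0,0,0],"claw":-1},{"slide":[0,-0.35,-0.5],"angular":[0,0,0],"claw":-1},{"slide":[0,-0.55,-0.6],"angular":[0,0,0],"claw":-1},{"slide":[0,-0.6,-0.6],"angular":[0,0,0],"claw":-1},{"slide":[0,-0.6,-0.6],"angular":[0,0,0],"claw":-1}]' | grep -E 'pos|ft'
python3 -c "
from h import *
st();v=[]
j=np.load('jig.npy');c,s=np.cos(j[2]),np.sin(j[2]);R=np.array([[c,-s],[s,c]])
for n,b,o in(('top',(250,180,345,305),(230,170)),('side',(290,180,380,265),(290,175))):
    d=grab(n);p=tile_pose(d,b);print(n,(p[0]/1000-j[:2])@R,p)
    v.append(cv2.resize(d['color'][o[1]:o[1]+100,o[0]:o[0]+130 ],None,fx=3,fy=3,interpolation=2)[:,:,::-1])
cv2.imwrite('pics/p6.png',np.hstack(v))"
```

```text
ft_force: [-1.4, -7.0, 1.2]
t 14.65 jig [-0.0557 -0.1262  0.0177] F jig [ 0.  -7.1  1.2] grip 0.0 yaw err deg -0.12
position: [0.5841, -0.1386, 0.1706]
ft_force: [0.0, -0.5, -0.7]
t 15.55 jig [-0.0539 -0.279   0.1706] F jig [ 0.1 -0.5 -0.7] grip 0.01 yaw err deg 0.24
top [-0.05060546 -0.0500111 ] (array([632.76519775,  85.07907104]), (98.56932830810547, 100.45065307617188), -11.291763305664062)
side [-0.00881198 -0.0426792 ] (array([675.18237305,  83.96798706]), (76.1103286743164, 12.781866073608398), -11.510032653808594)
```

View pics/p6.png

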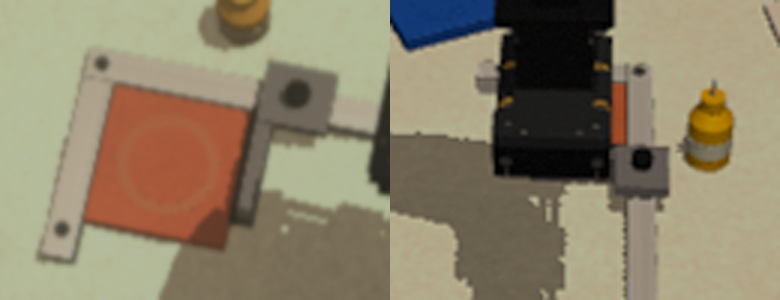

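The end stop's pad meets the tile's free edge at (243,165), the tile is still in the corner, and the gripper is clear above. I'll hand it in.

```bash
python3 -c "
from bench import ctrl
print(ctrl.close_job())"
```

```text
the job is handed in; nothing more can be done
None
```

The job is handed in: the last pictures show the tile flush in the corner of both fences (centre within about 1 mm of target), the end stop snug against its free edge, and the gripper clear of everything; the clock was at about 16 s of the 45 s allowed.

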